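# Tuck a centrifuge drip guard under its splash flap and hold it pressed for bonding

### The arm

A 6-joint arm with a two-finger parallel gripper is mounted at the origin on the work surface. World frame = base frame: x ahead of the robot, y to its left, z up, the work surface at z = 0. Lengths are in m, angles in degrees, forces in N, time in s.
With the tool pointing down it reaches from about 0.375 to 0.9 m from the base axis. Payload 3.1 kg.
Tool frame: the origin (TCP) lies at the very end of the fingers, on their centre line; the grasp point (between the pads) lies behind it (bot.grip_depth is the z of the grasp point in the tool frame, in m); z points along the fingers, y is the direction in which the jaws open and shut (so a half turn about z gives the same grasp; the last joint's range is limited). The gripper opens to 87 mm and grips with 3 to 60 N. Pads are 19 mm wide; open, the fingers measure 117 mm over their backs; the gripper's body (75 mm by 190 mm) begins 51 mm behind the grasp point.
Start: joints at [-86.774, 30.224, 82.088, -0, 67.689, -10.227], TCP at [0.145, -0.608, 0.223] pointing down, gripper open.
Joint ranges: [-176.69, 176.69], [-43.24, 126.21], [12.49, 139.97], [-82, 262], [0, 151.66], [-163.58, 163.58]. Speed limits (degrees/s): [159.86, 159.86, 180, 180, 180, 180].

### API

Orientations are given as a 3x3 rotation matrix whose columns are the frame's x, y, z axes.
In Python, from rig import bot, vision gives the robot as it stands. The module is installed in compiled form; this text tells all that it offers.
- The arm moves only by the shell command python3 -m jog 'ROWS'. ROWS is JSON, a list of rows, each a list of 3 entries, a list of its own where there are three numbers: the shift along the tool's x, y, z in mm, then the turn, a rotation vector about the tool's x, y, z in degrees, then the closure, from 0 (fully open) to 1 (shut). In form: [[[dx, dy, dz], [wx, wy, wz], fingers], ...]. A call has 1 to 12 rows; each row is the pose to reach, as a shift and turn from the pose commanded when the call began, along the tool's axes at that moment; what a row does not reach only later rows make up. A row lasts 1/12 s, in which the tool goes at most 41.7 mm and 7.16 degrees, less where a joint would pass 70% of its speed; a pose out of reach is approached as far as the arm can. A call with a gripper value outside its range is refused whole. The fingers move at their own pace and stop on an object; the grip force is fixed at half the most. Time passes only in rows, so rows that repeat a pose let the fingers close. It gives the time, the measured TCP pose, the force and the opening at its end, in the units of the state.
- bot.read_state(): the state, without advancing time (a new reading comes with each control period).
- vision.capture(name): name is "scene" or "top" or "wrist"; returns the picture (420x560x3 uint8, red, green, blue); there is no depth.
- vision.camera_info(name): a dict with "intrinsics" (3x3 intrinsics, pixels), "camera_from_world" (4x4, takes a point from world to camera coordinates); the wrist camera has in their place "mount" (4x4, takes a point from camera to tool coordinates, whose origin is the TCP and whose axes are the flange's). Camera axes: x right, y up, looking along -z (the intrinsics and any distortion apply to the point x, -y, -z); pixel columns grow to the right and rows downward; lengths in m; the calibration is good to about 2 mm. A picture is of the moment at which its call begins: read the wrist's pose just before it. camera_info takes no time and is no camera call.
- bot.hand_in(): hands the job in, once; it reports no verdict.
The state is a dict: "time_s": time; "joint_positions": joint angles; "qvel": joint speeds; "tau": joint torques, N m; "position": TCP position; "tcp_rot": TCP orientation; "force": force on the tool from outside, world axes, zero at the start; "moment": the same for the moment, N m; "opening": opening from 0.0 (shut) to 1.0 (fully open).
Only numpy, scipy, OpenCV 4.12 (cv2) and the standard library are available. Lean on these libraries where they do the work, as an engineer would, in place of code of your own. Each camera call takes 0.05 s, during which the arm holds its last target. There are 200 camera calls.

### The job

Pick up the pale aluminium drip guard by its red rib and tuck its front edge (the long edge farther from the rib), square and centred, about 20 mm in under the orange-edged pale splash flap of the bonding fixture, without lifting the flap. Then press the guard flat onto the blue spring bed until the bed has sunk about half of its 8 mm travel, and finish still holding it pressed there. Do not disturb the tube rack, the adhesive bottle or the tub.

Things in the scene. Friction and masses are not known exactly. Their poses are not given: they have to be found in the camera images.
- guard_rib (a point): Centre of the red upright grip rib of the loose drip guard: rib 10 mm thick (x), 60 mm long (y), standing 32 mm above the plate. This point is half-way up it: 16 mm above the plate's top, 20 mm above its underside, 20 mm behind the plate's centre (x). x points from the rib to the plain front edge, z up. Pinch the rib along x from above.
- guard_edge (a point): Middle of the guard's plain front edge (the one to tuck in), at half the plate's thickness: 70 mm ahead (x) of the rib's centre and 18 mm below it. Same axes as guard_rib.
- flap_edge (a point): Middle of the lower side of the flap's free, orange edge as it rests; fixed to the fixture, does not move with the flap. x points level, in under the flap towards its hinge (away from the robot), z up. The hinge is 60 mm further in x and 18 mm higher. It lies 12 mm above the unpressed bed: the gap to tuck into. Nothing blocks the space under the flap.
- bed_top (a point): Centre of the top of the blue spring bed, a flat slab 130 (x) by 160 (y) mm; unpressed it lies 40 mm above the bench, 25 mm to the robot's side of flap_edge (x) and 12 mm below it. Same axes. It moves with the bed.
- bed (a joint): How far the bed is pressed straight down, m: 0 at rest, 0.008 at its stop. It begins to sink at about 3.5 N and yields 2 N per mm: about 11 N on it at 4 mm, the guard's weight included.
- flap (a joint): How far the flap is lifted about its hinge, rad: 0 at rest on its stop, 0.1 rad raises its free edge by 6 mm. It lifts at under 1 N and falls back.
- guard: Drip guard, 0.16 to 0.26 kg: a flat aluminium plate 100 (x) by 150 (y) by 4 mm lying on the bench, with the rib on it. Origin at the centre of the plate's underside. Axes as guard_rib.
- fixture: Fixed bonding fixture: dark base 170 (x) by 210 (y) by 20 mm with the blue bed and the flap, a light pale plate 170 mm wide (y), 3 mm thick, that slopes up from its orange edge to its hinge between two posts 184 mm apart (inner faces), 78 mm tall. Origin at the centre of the underside; flap_edge is 15 mm ahead (x) and 52 mm up.
- rack: Bystander: yellow tube rack 70 by 130 mm with blue-capped tubes, 99 mm tall in all; origin at the centre of its underside.
- adhesive: Bystander: white adhesive bottle with a green label, 44 mm in diameter, 100 mm tall; origin at the centre of its underside.
- tub: Bystander: white tub with a blue cap, 90 mm in diameter, 100 mm tall; origin at the centre of its underside.
Not all that is in view belongs to the job. Several things have the shape of the guard; the one meant has the colours described above.

How it is judged (in metres and radians):
On the way, in this order (a step that is already met when the one before it is completed fails the run):
1. the guard is lifted clear of the bench, its front edge at least 30 mm up (height (world z) of guard_edge above 0.03 m), for 0.2 s.
2. the guard's front edge is tucked in under the flap: 10 to 33 mm in, centred within 14 mm, square within 8 degrees (x of guard_edge in the frame of flap_edge between 0.01 and 0.033 m and y of guard_edge in the frame of flap_edge between -0.014 and 0.014 m and z of guard_edge in the frame of flap_edge below 0.004 m and angle between the x axis of guard_edge and the x axis of flap_edge, either way round below 0.14 rad), for 0.2 s.
At the end, for the whole second after the job is handed in: Front edge 10 to 33 mm in under the resting flap (below 0.04 rad), centred within 14 mm, square within 8 deg; guard flat (within 3 deg) on the bed, held pressed 2 to 7 mm down by the fingers, over 4 N between guard and bed; bystanders within 20 mm of their start (all of step 2 and angle between guard_edge's own z axis and vertical below 0.05 rad and value of joint bed between 0.002 and 0.007 m and contact force between guard and fixture above 4 N and contact force between the fingers and guard above 2 N and value of joint flap below 0.04 rad and distance of each of rack, adhesive, tub from where it was at the start of the episode below 0.02 m); the arm keeps its last pose, push and grip.
It fails at once if the flap is lifted (more than 0.1 rad) (value of joint flap above 0.1 rad).
It fails at once if the tube rack is knocked over or moved more than 20 mm (distance of rack from where it was at the start of the episode above 0.02 m or angle between rack's own z axis and vertical above 0.3 rad).
It fails at once if the adhesive bottle is knocked over or moved more than 20 mm (distance of adhesive from where it was at the start of the episode above 0.02 m or angle between adhesive's own z axis and vertical above 0.3 rad).
It fails at once if the tub is knocked over or moved more than 20 mm (distance of tub from where it was at the start of the episode above 0.02 m or angle between tub's own z axis and vertical above 0.3 rad).
It also fails if it takes over 53 s, if anything falls off the work surface, if the arm or the gripper's body presses on something with over 40 N, if the wrist force passes 120 N, or if a joint passes its speed limit or range.

## Working session

There is one attempt and no reset: what is moved stays moved. The work goes in short steps, Python scripts to look and compute and a shell command to move; the robot and the scene stay as the last step left them, time stands still between calls to the robot, and variables do not carry over. Pictures are saved under pics/ and viewed, about 8 in all and at most 12, crops included, and the job is handed in when it is done.

```bash
mkdir -p pics; python3 - <<'E'
from rig import bot, vision
import cv2,numpy as np
s=bot.read_state();print(s['time_s'],s['position'],np.round(s['tcp_rot'],3),s['force'],s['opening'],bot.grip_depth)
for n in('scene','top'):
    im=vision.capture(n);cv2.imwrite(f'pics/{n}0.png',im[...,::-1])
    i=vision.camera_info(n);print(n,{k:(np.round(v,4).tolist() if not isinstance(v,str) else v) for k,v in i.items()})
i=vision.camera_info('wrist');print(i)
E
```

```text
0.0 [ 0.14539445 -0.60709263  0.22158697] [[ 0.973  0.233 -0.   ]
 [ 0.233 -0.973  0.002]
 [ 0.    -0.002 -1.   ]] [-0.4725323   0.08947986  0.18029487] 0.9992203921748841 -0.0187
scene {'intrinsics': [[443.3384, 0.0, 285.1535], [0.0, 443.3384, 204.9732], [0.0, 0.0, 1.0]], 'camera_from_world': [[0.7694, 0.6388, -0.0007, -0.3483], [-0.3666, 0.4423, 0.8185, 0.1961], [0.5232, -0.6295, 0.5745, -1.4454], [0.0, 0.0, 0.0, 1.0]]}
top {'intrinsics': [[497.5673, 0.0, 281.4722], [0.0, 497.5673, 210.2044], [0.0, 0.0, 1.0]], 'camera_from_world': [[-0.0096, -0.9998, -0.0177, -0.115], [0.9898, -0.012, 0.1422, -0.5591], [-0.1424, -0.0161, 0.9897, -1.0893], [0.0, 0.0, 0.0, 1.0]]}
{'intrinsics': array([[329.62721442,   0.        , 281.01584099],
       [  0.        , 329.62721442, 209.48422821],
       [  0.        ,   0.        ,   1.        ]]), 'mount': array([[-4.06213854e-04,  9.69121305e-01,  2.46584127e-01,
         6.76226587e-02],
       [ 9.99999872e-01,  4.67842756e-04, -1.91344758e-04,
        -5.57577891e-04],
       [-3.00798879e-04,  2.46584017e-01, -9.69121371e-01,
        -1.63082639e-01],
       [ 0.00000000e+00,  0.00000000e+00,  0.00000000e+00,
         1.00000000e+00]])}
```

View pics/top0.png

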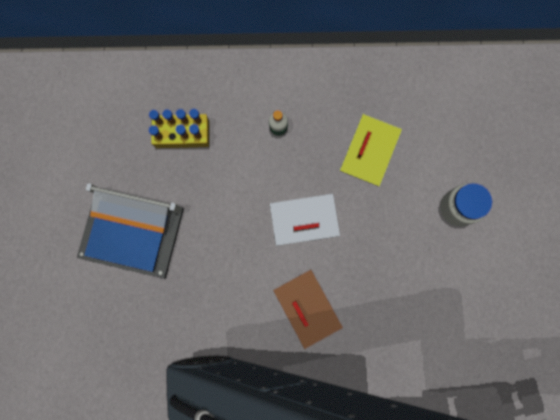

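View pics/scene0.png

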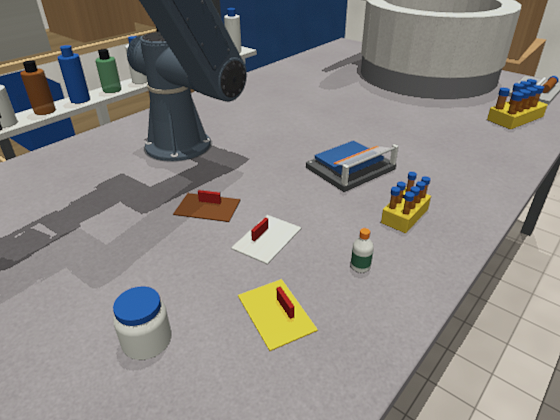

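Candidates for the guard (top view): yellow plate (371,150), pale plate (305,220), brown plate (308,308). Only the pale one with the red rib fits "pale aluminium". I'll confirm it in a crop and measure it along with the fixture.

```bash
cat > h.py <<'E'
import numpy as np,cv2
from rig import bot,vision
from scipy.optimize import least_squares
def cam(n,s=None):
    i=vision.camera_info(n);K=np.array(i['intrinsics'])
    if n!='wrist': return K,np.array(i['camera_from_world'])
    T=np.eye(4);T[:3,:3]=s['tcp_rot'];T[:3,3]=s['position']
    return K,np.linalg.inv(T@np.array(i['mount']))
def proj(c,P):
    K,E=c;q=np.atleast_2d(P)@E[:3,:3].T+E[:3,3];q=q*[1,-1,-1];q=q@K.T
    return q[:,:2]/q[:,2:]
def ray(c,uv,z):
    K,E=c;d=np.linalg.inv(K)@[uv[0],uv[1],1];d=E[:3,:3].T@(d*[1,-1,-1]);o=-E[:3,:3].T@E[:3,3]
    return o+d*(z-o[2])/d[2]
def quad(mask):
    n,l,st,ce=cv2.connectedComponentsWithStats(mask.astype(np.uint8))
    k=1+np.argmax(st[1:,4]);ys,xs=np.where(l==k)
    return cv2.minAreaRect(np.c_[xs,ys].astype(np.float32)),ce[k],st[k]
def hsv(im): return cv2.cvtColor(im,cv2.COLOR_RGB2HSV)
E
python3 - <<'E'
from h import *
im=cv2.imread('pics/top0.png')[...,::-1].copy();c=cam('top');H=hsv(im)
def sub(m,x0,x1,y0,y1):
    o=np.zeros_like(m);o[y0:y1,x0:x1]=m[y0:y1,x0:x1];return o
red=((H[...,0]<8)|(H[...,0]>172))&(H[...,1]>150)&(H[...,2]>60)
r,ce,st=quad(sub(red,285,330,215,240));print('rib',r,ray(c,ce,.03))
pale=(im.min(2)>165)
r,ce,st=quad(sub(pale|red,260,350,185,255));b=cv2.boxPoints(r)
print('plate',r,st);W=np.array([ray(c,p,.004) for p in b]);print(W.round(4),np.linalg.norm(np.diff(W,axis=0),axis=1),W.mean(0))
org=(H[...,0]>6)&(H[...,0]<22)&(H[...,1]>130)&(H[...,2]>120)
r,ce,st=quad(sub(org,80,180,200,240));b=cv2.boxPoints(r);W=np.array([ray(c,p,.054) for p in b]);print('orange',r,W.round(4),ray(c,ce,.054))
blue=(H[...,0]>100)&(H[...,0]<125)&(H[...,1]>130)
r,ce,st=quad(sub(blue,75,180,210,280));b=cv2.boxPoints(r);W=np.array([ray(c,p,.04) for p in b]);print('bed',W.round(4))
cv2.imwrite('pics/crop1.png',np.vstack([cv2.resize(im[180:285,70:350][:,:,::-1],None,fx=2.8,fy=2.8,interpolation=2)]))
E
```

```text
rib ((305.61761474609375, 226.74461364746094), (2.807326555252075, 23.34239959716797), 81.02737426757812) [ 0.5206665  -0.17599905  0.03      ]
plate ((304.205078125, 218.99053955078125), (40.79127502441406, 62.906246185302734), 81.34745788574219) [ 271  195   68   49 2301]
[[ 0.5789 -0.0938  0.004 ]
 [ 0.5996 -0.2399  0.004 ]
 [ 0.5046 -0.2518  0.004 ]
 [ 0.4842 -0.1074  0.004 ]] [0.14750452 0.0957587  0.14577004] [ 0.54182098 -0.17322091  0.004     ]
orange ((126.46585845947266, 221.64935302734375), (74.50702667236328, 4.345083236694336), 12.87500286102295) [[0.549  0.3102 0.054 ]
 [0.5586 0.3085 0.054 ]
 [0.5191 0.1433 0.054 ]
 [0.5096 0.1453 0.054 ]] [0.53430336 0.22726731 0.054     ]
bed [[0.4617 0.3234 0.04  ]
 [0.546  0.3067 0.04  ]
 [0.5062 0.149  0.04  ]
 [0.4229 0.1673 0.04  ]]
```

View pics/crop1.png

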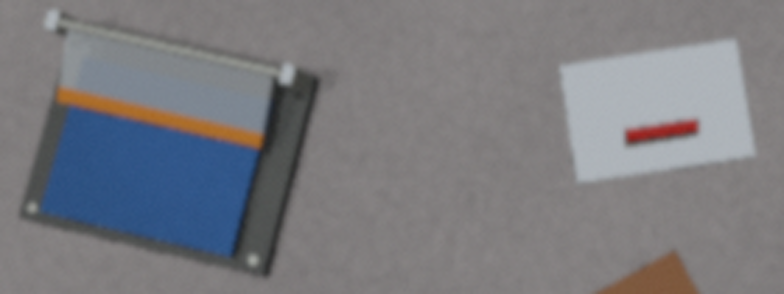

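The crop confirms it: pale plate with a red rib, and the measured 147×96 mm and 20 mm rib offset fit. Guard yaw is ≈ +8.1° with the rib at (0.521,-0.176). The flap edge is ≈ (0.529,0.228), x-axis at ≈ -13.4°. Next I'll move above the rib.

```bash
cat >> h.py <<'E'
def goto(x,y,z,yaw):
    "tool-axis shift (mm) and turn (deg) to a tool-down pose with tool y at yaw (deg)"
    from scipy.spatial.transform import Rotation as Ro
    s=bot.read_state();R=np.array(s['tcp_rot']);a=np.radians(yaw)
    Y=np.array([np.cos(a),np.sin(a),0]);Z=np.array([0,0,-1.]);G=np.c_[np.cross(Y,Z),Y,Z]
    print('t',s['time_s'],'at',np.round(s['position'],4),'F',np.round(s['force'],1),'op',round(s['opening'],3))
    print('shift',(R.T@(np.array([x,y,z])-s['position'])*1000).round(1),'turn',Ro.from_matrix(R.T@G).as_rotvec(degrees=True).round(2))
E
python3 -m jog '[[[466,-332,60],[0,0,-84.6],0],[[466,-332,60],[0,0,-84.6],0],[[466,-332,60],[0,0,-84.6],0],[[466,-332,60],[0,0,-84.6],0],[[466,-332,60],[0,0,-84.6],0],[[466,-332,60],[0,0,-84.6],0],[[466,-332,60],[0,0,-84.6],0],[[466,-332,60],[0,0,-84.6],0],[[466,-332,60],[0,0,-84.6],0],[[466,-332,60],[0,0,-84.6],0],[[466,-332,60],[0,0,-84.6],0],[[466,-332,60],[0,0,-84.6],0]]'
python3 -c "
from h import *
goto(.521,-.176,.16,8.1)"
```

```text
time_s: 1.1
position: [0.473, -0.2311, 0.17]
tcp_rot: [[-0.146, 0.989, -0.0], [0.989, 0.146, 0.0], [0.0, -0.0, -1.0]]
force: [0.7, 0.8, -0.2]
opening: 1.0
t 1.1 at [ 0.473  -0.2311  0.17  ] F [ 0.7  0.8 -0.2] op 1.0
shift [47.5 55.5 10. ] turn [-0.02 -0.02  0.28]
```

```bash
python3 -m jog '[[[47.5,55.5,10],[0,0,0.3],0],[[47.5,55.5,10],[0,0,0.3],0],[[47.5,55.5,10],[0,0,0.3],0],[[47.5,55.5,10],[0,0,0.3],0],[[47.5,55.5,10],[0,0,0.3],0]]'
python3 - <<'E'
from h import *
s=bot.read_state();im=vision.capture('wrist');cv2.imwrite('pics/w1.png',im[...,::-1]);c=cam('wrist',s)
np.savez('w1.npz',K=c[0],E=c[1])
H=hsv(im);red=((H[...,0]<8)|(H[...,0]>172))&(H[...,1]>150)&(H[...,2]>60)
r,ce,st=quad(red);print('rib',r,st,ray(c,ce,.02))
pale=(im.min(2)>150)|red
r,ce,st=quad(pale);W=np.array([ray(c,p,.004) for p in cv2.boxPoints(r)]);print('plate',r,st,W.round(4),np.linalg.norm(np.diff(W,axis=0),axis=1),W.mean(0))
E
```

```text
time_s: 1.52
position: [0.52, -0.1782, 0.1601]
tcp_rot: [[-0.136, 0.991, -0.001], [0.991, 0.136, 0.0], [0.0, -0.001, -1.0]]
force: [-1.0, 0.3, 0.2]
opening: 0.999
rib ((69.9310302734375, 150.8275909423828), (17.45536231994629, 83.56290435791016), 68.19859313964844) [  29  134   83   36 1264] [ 0.32348641 -0.15915194  0.02      ]
plate ((316.9999694824219, 129.99996948242188), (483.99993896484375, 259.99993896484375), 0.0) [   75     0   485   261 82490] [[ 0.317  -0.2745  0.004 ]
 [ 0.3211 -0.0312  0.004 ]
 [ 0.7336  0.0247  0.004 ]
 [ 0.8151 -0.206   0.004 ]] [0.24325947 0.41624834 0.24471798] [ 0.54667683 -0.12174736  0.004     ]
```

View pics/w1.png

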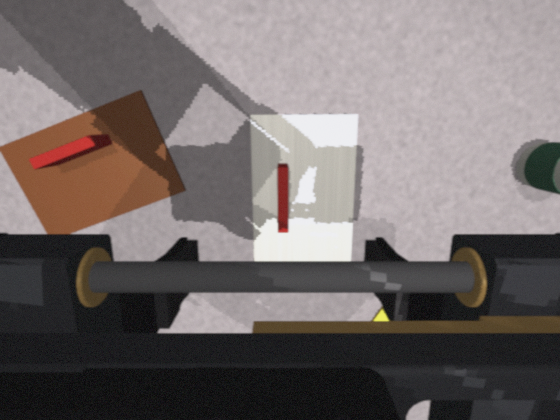

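```bash
python3 - <<'E'
from h import *
d=np.load('w1.npz');c=(d['K'],d['E'])
for uv,z in[((251,114),.004),((358,114),.004),((352,261),.004),((254.5,261),.004),((283,164),.036),((283.5,232),.036)]:print(uv,ray(c,uv,z).round(4))
im=cv2.imread('pics/w1.png')[...,::-1].copy();H=hsv(im);red=((H[...,0]<8)|(H[...,0]>172))&(H[...,1]>120)&(H[...,2]>50)
red[:, :200]=0;red[:,350:]=0
for v in(175,195,215,228):
    x=np.where(red[v])[0];print(v,x.min(),x.max(),im[v,x].max(1).tolist(),ray(c,(x.mean(),v),.036).round(4))
y=np.where(red.any(1))[0];print(y.min(),y.max())
# predicted rib top/bottom corners for guess
a=np.radians(8.1);R=np.array([[np.cos(a),-np.sin(a)],[np.sin(a),np.cos(a)]])
for z in(.004,.036):
  print(z,proj(c,[[*(np.array([.521,-.176])+R@q),z] for q in([-.005,-.03],[.005,-.03],[.005,.03],[-.005,.03])]).round(0).tolist())
E
```

```text
(251, 114) [ 0.482  -0.1046  0.004 ]
(358, 114) [ 0.5807 -0.0911  0.004 ]
(352, 261) [ 0.6027 -0.2363  0.004 ]
(254.5, 261) [ 0.5022 -0.2501  0.004 ]
(283, 164) [ 0.5173 -0.143   0.036 ]
(283.5, 232) [ 0.5262 -0.2043  0.036 ]
175 278 287 [132, 130, 131, 130, 133, 131, 132, 131, 130, 128] [ 0.5182 -0.1525  0.036 ]
195 279 287 [126, 129, 130, 128, 129, 131, 127, 126, 126] [ 0.521  -0.1702  0.036 ]
215 279 287 [128, 128, 128, 132, 128, 128, 126, 125, 127] [ 0.5235 -0.1884  0.036 ]
228 279 286 [113, 115, 132, 152, 160, 150, 138, 132] [ 0.5248 -0.2006  0.036 ]
165 231
0.004 [[277.0, 223.0], [287.0, 223.0], [287.0, 164.0], [277.0, 164.0]]
0.036 [[277.0, 233.0], [288.0, 233.0], [288.0, 168.0], [276.0, 168.0]]
```

```bash
python3 -m jog '[[[3.5,2.5,40],[0,0,-0.3],0],[[3.5,2.5,80],[0,0,-0.3],0],[[3.5,2.5,110],[0,0,-0.3],0],[[3.5,2.5,130],[0,0,-0.3],0],[[3.5,2.5,143],[0,0,-0.3],0],[[3.5,2.5,143],[0,0,-0.3],0],[[3.5,2.5,143],[0,0,-0.3],0]]'
python3 -c "
from h import *
goto(.522,-.1745,.007,8.1)"
```

```text
time_s: 2.15
position: [0.5215, -0.1755, 0.0171]
tcp_rot: [[-0.138, 0.99, -0.001], [0.99, 0.138, 0.001], [0.001, -0.001, -1.0]]
force: [-0.1, -0.3, -0.5]
opening: 1.0
t 2.15 at [ 0.5215 -0.1755  0.0171] F [-0.1 -0.3 -0.5] op 1.0
shift [ 1.   0.6 10.1] turn [-0.07 -0.05 -0.19]
```

```bash
python3 -m jog '[[[1,0.6,5],[0,0,0],0],[[1,0.6,10],[0,0,0],0],[[1,0.6,10],[0,0,0],0.5],[[1,0.6,10],[0,0,0],1],[[1,0.6,10],[0,0,0],1],[[1,0.6,10],[0,0,0],1],[[1,0.6,10],[0,0,0],1],[[1,0.6,10],[0,0,0],1],[[1,0.6,10],[0,0,0],1],[[1,0.6,10],[0,0,0],1]]'
```

```text
time_s: 2.98
position: [0.523, -0.1733, 0.0075]
tcp_rot: [[-0.14, 0.99, 0.0], [0.99, 0.14, -0.0], [-0.0, 0.0, -1.0]]
force: [-0.2, -0.5, 0.4]
opening: 0.479
```

```bash
python3 -m jog '[[[0,0,0],[0,0,0],1],[[0,0,0],[0,0,0],1],[[0,0,0],[0,0,0],1],[[0,0,0],[0,0,0],1],[[0,0,0],[0,0,0],1],[[0,0,0],[0,0,0],1],[[0,0,0],[0,0,0],1],[[0,0,0],[0,0,0],1],[[0,0,0],[0,0,0],1],[[0,0,0],[0,0,0],1]]'
```

```text
time_s: 3.82
position: [0.5227, -0.1732, 0.0074]
tcp_rot: [[-0.14, 0.99, -0.001], [0.99, 0.14, 0.0], [0.0, -0.001, -1.0]]
force: [-1.1, 0.7, 0.9]
opening: 0.111
```

```bash
python3 -m jog '[[[0,0,-10],[0,0,0],1],[[0,0,-30],[0,0,0],1],[[0,0,-60],[0,0,0],1],[[0,0,-90],[0,0,0],1],[[0,0,-110],[0,0,0],1],[[0,0,-110],[0,0,0],1],[[0,0,-110],[0,0,0],1],[[0,0,-110],[0,0,0],1]]'
python3 -c "
from h import *
goto(.432,.251,.117,-13.4)"
```

```text
time_s: 4.48
position: [0.5222, -0.1728, 0.1167]
tcp_rot: [[-0.14, 0.99, -0.001], [0.99, 0.14, 0.001], [0.001, -0.001, -1.0]]
force: [0.3, 0.1, -2.7]
opening: 0.11
t 4.4833 at [ 0.5222 -0.1728  0.1167] F [ 0.3  0.1 -2.7] op 0.11
shift [ 4.323e+02 -3.000e+01  2.000e-01] turn [-0.08 -0.05 21.45]
```

```bash
python3 -m jog '[[[15,-1,0],[0,0,1],1],[[45,-4,0],[0,0,3],1],[[85,-6,0],[0,0,5],1],[[125,-9,0],[0,0,7],1],[[165,-12,0],[0,0,9],1],[[205,-15,0],[0,0,11],1],[[245,-18,0],[0,0,13],1],[[285,-21,0],[0,0,15],1],[[325,-24,0],[0,0,17],1],[[365,-26,0],[0,0,19],1],[[395,-28,0],[0,0,20.5],1],[[415,-29,0],[0,0,21.4],1]]'
python3 -m jog '[[[17,-1,0],[0,0,0],1],[[17,-1,0],[0,0,0],1],[[17,-1,0],[0,0,0],1],[[17,-1,0],[0,0,0],1]]'
python3 - <<'E'
from h import *
goto(.432,.251,.117,-13.4)
s=bot.read_state();a=vision.capture('wrist');cv2.imwrite('pics/w2.png',a[...,::-1]);c=cam('wrist',s);np.savez('w2.npz',K=c[0],E=c[1])
b=vision.capture('top');cv2.imwrite('pics/t2.png',b[...,::-1])
b=vision.capture('scene');cv2.imwrite('pics/s2.png',b[...,::-1])
E
```

```text
time_s: 5.48
position: [0.4335, 0.236, 0.1156]
tcp_rot: [[0.23, 0.973, -0.004], [0.973, -0.23, -0.0], [-0.001, -0.004, -1.0]]
force: [0.6, -1.2, -2.2]
opening: 0.112
time_s: 5.82
position: [0.438, 0.2496, 0.1162]
tcp_rot: [[0.231, 0.973, -0.003], [0.973, -0.231, -0.001], [-0.002, -0.003, -1.0]]
force: [-0.3, -0.6, -1.7]
opening: 0.11
t 5.8167 at [0.438  0.2496 0.1162] F [-0.3 -0.6 -1.7] op 0.11
shift [ 0.  -6.2 -0.8] turn [-0.16  0.11  0.06]
```

View pics/w2.png

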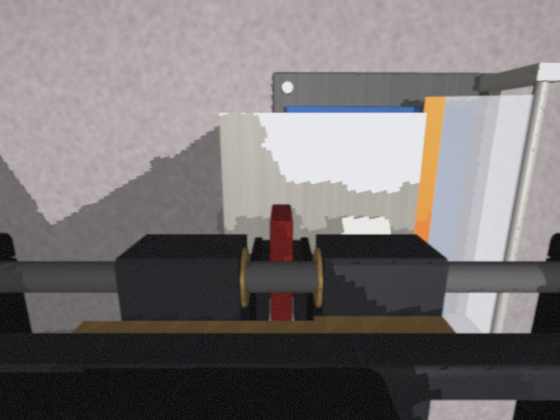

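The plate hangs level. Its front-left corner is at (427,113), its left edge spans (220,113)–(427,113), and the rib is at (282,205). The orange flap edge runs (424,97)→(415,242).

```bash
python3 - <<'E'
from h import *
d=np.load('w2.npz');c=(d['K'],d['E'])
s=bot.read_state();R=np.array(s['tcp_rot']);p=np.array(s['position'])
for uv in((427,113),(220,113),(415,235)):
    w=ray(c,uv,.1125);print('plate',uv,w.round(4),'tool',((w-p)@R*1000).round(1))
im=cv2.imread('pics/w2.png')[...,::-1].copy();H=hsv(im);org=(H[...,0]>6)&(H[...,0]<22)&(H[...,1]>130)&(H[...,2]>120)
org[:,:380]=0;org[:,480:]=0
ys,xs=np.where(org);print('rows',ys.min(),ys.max())
P=[]
for v in range(102,112,3):
    x=np.where(org[v])[0];P.append((v,x.min(),x.max()));
for v in range(115,235,20):
    x=np.where(org[v])[0];P.append((v,x.min(),x.max()))
print(P)
for v,a,b in P: print(v,'near',ray(c,(a-.5,v),.055).round(4),'far',ray(c,(b+.5,v),.057).round(4))
print('corner',ray(c,(424,97),.055).round(4),ray(c,(445,97),.058).round(4))
# hinge/top-camera fits: orange
im=cv2.imread('pics/t2.png')[...,::-1].copy();ct=cam('top');H=hsv(im);org=(H[...,0]>6)&(H[...,0]<22)&(H[...,1]>130)&(H[...,2]>120)
o=org.copy();o[:]=0;o[200:240,80:180]=org[200:240,80:180]
r,ce,st=quad(o);print('top orange',np.array([ray(ct,q,.056) for q in cv2.boxPoints(r)]).round(4))
E
sed -i 's/x/x/' h.py
```

```text
plate (427, 113) [0.5242 0.3047 0.1125] tool [73.9 70.3  4.2]
plate (220, 113) [0.4266 0.3279 0.1125] tool [ 73.8 -30.1   4.4]
plate (415, 235) [0.5103 0.244  0.1125] tool [11.6 70.8  4.3]
rows 97 242
[(102, np.int64(424), np.int64(443)), (105, np.int64(424), np.int64(443)), (108, np.int64(424), np.int64(442)), (111, np.int64(424), np.int64(442)), (115, np.int64(428), np.int64(442)), (135, np.int64(426), np.int64(439)), (155, np.int64(423), np.int64(437)), (175, np.int64(421), np.int64(434)), (195, np.int64(419), np.int64(432)), (215, np.int64(416), np.int64(430))]
102 near [0.5469 0.3084 0.055 ] far [0.5585 0.3055 0.057 ]
105 near [0.5467 0.3065 0.055 ] far [0.5583 0.3036 0.057 ]
108 near [0.5464 0.3047 0.055 ] far [0.5575 0.3019 0.057 ]
111 near [0.5462 0.3028 0.055 ] far [0.5573 0.3001 0.057 ]
115 near [0.5484 0.2997 0.055 ] far [0.557  0.2976 0.057 ]
135 near [0.5455 0.2873 0.055 ] far [0.5536 0.2854 0.057 ]
155 near [0.5419 0.2746 0.055 ] far [0.5509 0.2727 0.057 ]
175 near [0.5389 0.2615 0.055 ] far [0.5473 0.2598 0.057 ]
195 near [0.5357 0.2479 0.055 ] far [0.5443 0.2463 0.057 ]
215 near [0.5318 0.2341 0.055 ] far [0.5413 0.2324 0.057 ]
corner [0.5476 0.3114 0.055 ] [0.5593 0.3083 0.058 ]
top orange [[0.5344 0.2468 0.056 ]
 [0.5436 0.2449 0.056 ]
 [0.5181 0.1429 0.056 ]
 [0.5089 0.1449 0.056 ]]
```

```bash
python3 - <<'E'
import cv2
a=cv2.imread('pics/s2.png')[80:250,260:460];b=cv2.imread('pics/t2.png')[160:330,60:260]
cv2.imwrite('pics/st2.png',cv2.resize(cv2.hconcat([a,b]),None,fx=2,fy=2,interpolation=2))
E
```

```text
(no output)
```

View pics/st2.png

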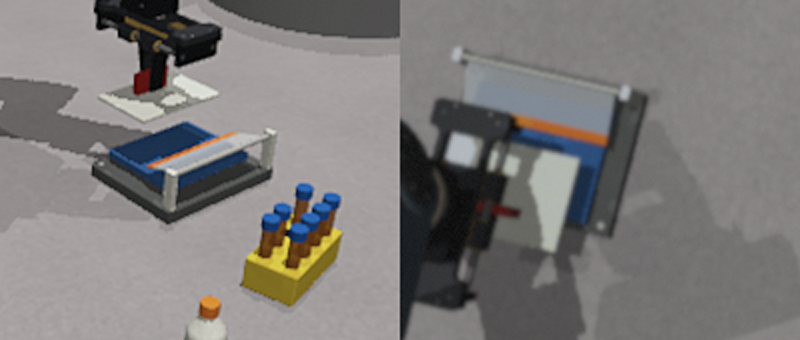

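The flap edge centre agrees between the two cameras to 1.5 mm (≈(0.5285,0.2283), yaw -13.5°), and the guard sits 1 mm off centre in the grip. I'll lower it in front of the flap.

```bash
python3 -m jog '[[[1,-3,20],[0,0,0],1],[[1,-3,40],[0,0,0],1],[[1,-3,52],[0,0,0],1],[[1,-3,60],[0,0,0],1],[[1,-3,62],[0,0,0],1],[[1,-3,62],[0,0,0],1],[[1,-3,62],[0,0,0],1],[[1,-3,62],[0,0,0],1]]'
python3 - <<'E'
from h import *
goto(.4801,.2410,.0505,-13.5)
b=vision.capture('scene');cv2.imwrite('pics/s3.png',cv2.resize(b[100:220,270:430][...,::-1],None,fx=4,fy=4,interpolation=2))
E
```

```text
time_s: 6.63
position: [0.4371, 0.2521, 0.0561]
tcp_rot: [[0.231, 0.973, 0.002], [0.973, -0.231, 0.001], [0.001, 0.001, -1.0]]
force: [-0.2, 0.1, -2.0]
opening: 0.113
t 6.6333 at [0.4371 0.2521 0.0561] F [-0.2  0.1 -2. ] op 0.113
shift [-0.8 44.4  5.7] turn [ 0.08 -0.05  0.14]
```

View pics/s3.png

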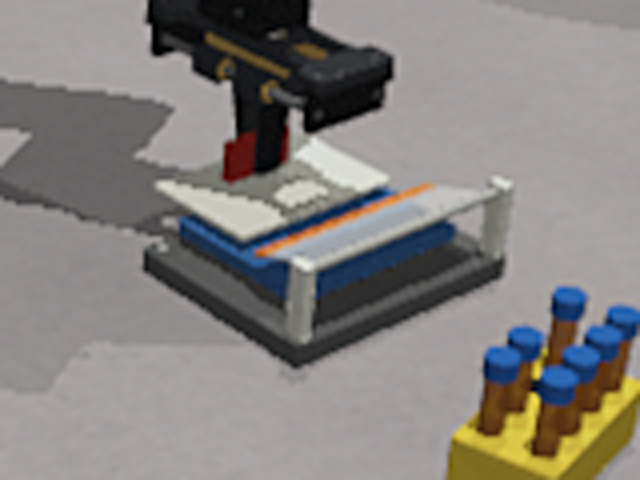

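The guard sits level just in front of the flap, with the left corners about aligned. I'll lower it into the gap and slide in.

```bash
python3 -m jog '[[[0,0,3],[0,0,0],1],[[-1,0,5.5],[0,0,0],1],[[-1,0,5.5],[0,0,0],1],[[-1,0,5.5],[0,0,0],1]]'
python3 -m jog '[[[0,6,0],[0,0,0],1],[[0,12,0],[0,0,0],1],[[0,18,0],[0,0,0],1],[[0,24,0],[0,0,0],1],[[0,24,0],[0,0,0],1],[[0,24,0],[0,0,0],1]]'
python3 - <<'E'
from h import *
goto(.4801,.2410,.0505,-13.5)
s=bot.read_state();a=vision.capture('wrist');cv2.imwrite('pics/w4.png',a[...,::-1]);c=cam('wrist',s);np.savez('w4.npz',K=c[0],E=c[1])
E
```

```text
time_s: 7.02
position: [0.4359, 0.251, 0.0498]
tcp_rot: [[0.231, 0.973, -0.0], [0.973, -0.231, -0.0], [-0.0, -0.0, -1.0]]
force: [-0.3, 0.0, -2.6]
opening: 0.114
time_s: 7.52
position: [0.4602, 0.2453, 0.0499]
tcp_rot: [[0.232, 0.973, 0.0], [0.973, -0.232, 0.0], [0.0, 0.0, -1.0]]
force: [-0.2, 0.4, -2.1]
opening: 0.116
t 7.5167 at [0.4602 0.2453 0.0499] F [-0.2  0.4 -2.1] op 0.116
shift [ 0.4 20.4 -0.6] turn [ 0.02 -0.01  0.11]
```

View pics/w4.png

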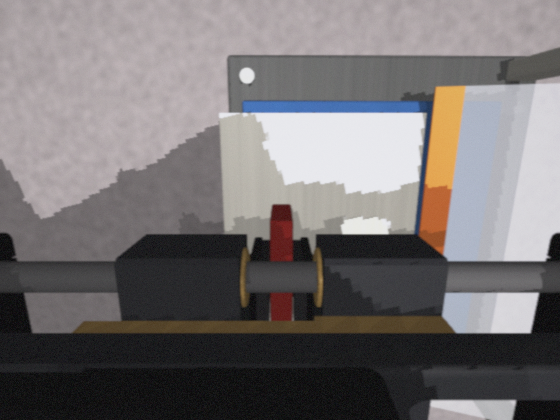

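Close up, the plate front-left corner is at (427,113), the orange corner at (436,87), the bed's left edge at row 101, and the edges are parallel.

```bash
python3 - <<'E'
from h import *
d=np.load('w4.npz');c=(d['K'],d['E']);s=bot.read_state();R=np.array(s['tcp_rot']);p=np.array(s['position'])
t=lambda uv,z:((ray(c,uv,z)-p)@R*1000).round(1)
print('plate',t((427,113),.0465),t((419,222),.0465));print('flap',t((436,87),.055),t((424,222),.055),t((421,245),.055));print('bed left',t((300,101),.04),t((420,101),.04),'base left',t((300,56),.02))
E
```

```text
plate [73.7 71.9  3.3] [18.7 73.7  3.3]
flap [84.7 71.2 -5.2] [21.2 72.5 -5.2] [ 9.  72.2 -5.2]
bed left [79.8 10.6  9.8] [79.7 70.6  9.8] base left [104.3  11.4  29.8]
```

Plate edge and flap edge line up (≈72 mm ahead of the tool), with lateral error ≈1 mm. I'll push 20.5 mm further in.

```bash
python3 -m jog '[[[0.5,4,0],[0,0,0],1],[[0.8,8,0],[0,0,0],1],[[0.8,12,0],[0,0,0],1],[[0.8,16,0],[0,0,0],1],[[0.8,20.5,0],[0,0,0],1],[[0.8,20.5,0],[0,0,0],1],[[0.8,20.5,0],[0,0,0],1],[[0.8,20.5,0],[0,0,0],1],[[0.8,20.5,0],[0,0,0],1]]'
python3 - <<'E'
from h import *
s=bot.read_state();a=vision.capture('wrist');b=vision.capture('scene')
cv2.imwrite('pics/m5.png',np.hstack([a[40:290,180:540],cv2.resize(b[100:220,280:430],(312,250),interpolation=2)])[...,::-1])
E
```

```text
time_s: 8.32
position: [0.4792, 0.2415, 0.0498]
tcp_rot: [[0.231, 0.973, -0.001], [0.973, -0.231, -0.0], [-0.0, -0.001, -1.0]]
force: [0.1, 0.2, -1.7]
opening: 0.114
```

View pics/m5.png

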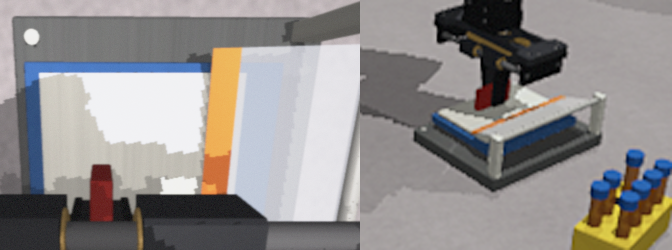

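It is tucked in with the flap still resting (orange edge at crop col 205–240, plate passing under). Now I'll press, watching force and depth.

```bash
python3 -m jog '[[[0,0,1],[0,0,0],1],[[0,0,2],[0,0,0],1],[[0,0,3],[0,0,0],1],[[0,0,3.5],[0,0,0],1],[[0,0,3.5],[0,0,0],1],[[0,0,3.5],[0,0,0],1],[[0,0,3.5],[0,0,0],1]]'
```

```text
time_s: 9.0
position: [0.4796, 0.2416, 0.0467]
tcp_rot: [[0.231, 0.973, 0.0], [0.973, -0.231, 0.0], [0.0, 0.0, -1.0]]
force: [-0.8, 0.3, 2.8]
opening: 0.113
```

```bash
python3 -m jog '[[[0,0,1],[0,0,0],1],[[0,0,2],[0,0,0],1],[[0,0,3],[0,0,0],1],[[0,0,3.5],[0,0,0],1],[[0,0,3.5],[0,0,0],1],[[0,0,3.5],[0,0,0],1],[[0,0,3.5],[0,0,0],1],[[0,0,3.5],[0,0,0],1]]'
```

```text
time_s: 9.67
position: [0.4795, 0.2416, 0.0436]
tcp_rot: [[0.231, 0.973, 0.0], [0.973, -0.231, 0.0], [0.0, 0.0, -1.0]]
force: [-1.7, -0.0, 8.2]
opening: 0.11
```

```bash
python3 -m jog '[[[0,0,0.3],[0,0,0],1],[[0,0,0.3],[0,0,0],1],[[0,0,0.3],[0,0,0],1],[[0,0,0.3],[0,0,0],1],[[0,0,0.3],[0,0,0],1],[[0,0,0.3],[0,0,0],1]]'; python3 - <<'E'
from h import *
s=bot.read_state();a=vision.capture('wrist');b=vision.capture('scene')
cv2.imwrite('pics/m6.png',np.hstack([a[40:290,180:540],cv2.resize(b[100:220,280:430],(312,250),interpolation=2)])[...,::-1])
for _ in range(3): vision.capture('top');s=bot.read_state();print(s['time_s'],s['position'],np.round(s['force'],1),np.round(s['moment'],2),s['opening'])
E
```

```text
time_s: 10.17
position: [0.4795, 0.2416, 0.0434]
tcp_rot: [[0.231, 0.973, 0.0], [0.973, -0.231, 0.0], [0.0, 0.0, -1.0]]
force: [-2.5, -0.6, 8.8]
opening: 0.112
10.3167 [0.47954604 0.24157756 0.0434096 ] [-2.6 -0.2  9.6] [-0.03  0.38  0.  ] 0.11082606623699597
10.3667 [0.47951518 0.24156057 0.04338654] [-3.  -0.4  8.8] [-0.05  0.39  0.  ] 0.11006928424496704
10.4167 [0.4795095  0.24157882 0.04338177] [-2.5 -1.1  9.2] [-0.08  0.31 -0.01] 0.11508980558233349
```

View pics/m6.png

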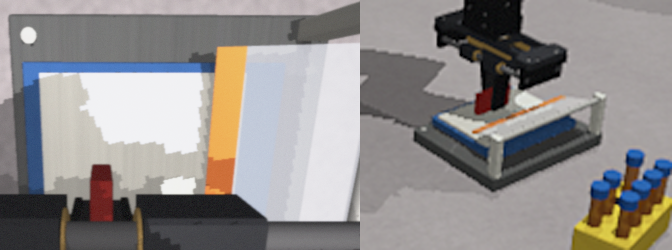

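The guard lies flat and centred under the resting flap. Force (≈9 N plus about 2 N weight) and depth (≈4 mm) agree.

```bash
python3 -c "
from rig import bot
print(bot.hand_in())"
```

```text
the job is handed in; nothing more can be done
None
```

I gripped the pale guard by its red rib, lifted it about 110 mm and carried it to the fixture. I slid its front edge in under the flap, pressed it onto the blue bed, and handed the job in at about 10.4 s still holding it pressed.

Last checks before hand-in:
- **Tuck:** the front edge is about 19–20 mm in, centred within about 1 mm and square within about 1°. I worked this out from the robot pose and an earlier close look; in the last picture the plate is still under the flap.
- **Flap:** it looked at rest in the last picture. There is no joint reading to confirm the exact angle.
- **Press:** the bed is sunk about 4 mm by tool height. The force of about 9 N plus about 2 N guard weight gives about 3.8 mm, so the two agree. A small sideways force of about 2.5 N remained.
- **Grip:** the opening reading held at about 0.11 throughout, which matches the 10 mm rib. The guard did not appear to slip.
- **Bystanders:** nothing I moved went near the rack, bottle or tub. The rack stood unmoved in the last picture; I did not measure any of the three again.

No check failed. The two cameras differed by about 1.5 mm on the position of the flap edge, well inside the tolerance.

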